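True up a trellis corner with the assembly square

TASK

One stile of the trellis frame on the work board hangs on a single corner screw and has been knocked inwards, out of square with the clamped rail. Take the red assembly square from the wooden tray and press it gently into the inside of that corner until the stile has swung back and the square sits flush, without a gap, along both rail and stile; keep it pressed on both for a good second, touching the stile with nothing but the square. Then lay the square flat back in the tray and let go, leaving the corner square and everything else where it was.

Things in the scene. Friction and masses are not known exactly. Their poses are not given: they have to be found in the camera images.
- leg_a (a point): Red aluminium assembly square, loose, 0.24-0.39 kg: an L lying flat, 42 mm tall, two legs at right angles, each 140 mm long outside and 22 mm wide. Point on leg A's centre line, 75 mm from the heel (where the outer faces would meet), 21 mm above the underside. x runs along leg A away from the heel, y along leg B, z up; heel at (-75, -11) mm, leg A's outer face at y = -11 mm.
- leg_b (a point): Same square, same axes: point on leg B's centre line, 75 mm from the heel, 21 mm above the underside; heel at (-11, -75) mm, leg B's outer face at x = -11 mm (relieved for 22 mm at the heel, leg A's for 10 mm). Hold the square by its upper part, fingertips 18 mm or more above its underside: the laths it is pressed against are 15 mm high and must not meet a finger.
- mark (a point): Set-out corner pencilled on the 18 mm thick fixed work board, on its top face. The trellis frame lies by hand on these lines: its real inside corner is up to 8 mm off the mark in x and in y and up to 0.012 rad off in yaw, so find the faces by touch. x runs along the rail's inner face away from the corner (the inside is y > 0), y along where the stile's inner face belongs, z up.
- stile (a joint): Angle of the loose stile, rad: 0 = square with the rail, positive = leaning in (starts at 0.05 to 0.11). A pine lath 40 mm wide, 15 mm high, 310 mm long, on one screw at (-20, -20) mm of the real corner; square, its inner face is x = 0. Screw friction 0.5 N m, no spring. Pushed by leg B's end it gives at 3 to 4 N; once flush it holds to about 11 N, more drives it past square.
- board: The same fixed board; origin and axes as the mark. Rail: pine lath 40 mm wide, 15 mm high, 320 mm long, fixed by toggle clamps 40 mm high at x = 185 and 275 mm. Leg A belongs along the rail, leg B along the stile. Inside is free for 230 mm in x, 260 in y. Waxed wood, friction with the square about 0.25. Hold it seated with 4 to 9 N on each: over 12 N is too hard, over 20 N bruises the pine.
- tray: Wooden tray, fixed, 350 (x) x 220 (y) x 22 mm, walls 6 mm; origin at the centre of its underside, inner floor 6 mm above that. The square starts, and belongs, in the half towards -x; a box of screws stands in the other half.
- screw_box: Bystander: clear box of screws 60 x 80 x 24 mm in the tray, origin at the centre of its underside. Leave it.
- can: Bystander: green drink can, 66 mm across, 115 mm tall.
- bowl: Bystander: steel bowl, 110 mm across, 35 mm tall.
- salt: Bystander: glass salt shaker, 46 mm across, 86 mm tall.
- glue: Bystander: white and yellow glue bottle, 56 mm across, 150 mm tall.
- screwdriver: Bystander: screwdriver lying on the table.

How it is judged:
On the way:
1. the square, level in the corner, is pressed on the rail and on the stile at the same time, with 2 to 12 N on each, flush with both within 0.012 rad, the stile within 0.012 rad of square, for 0.8 s (contact force between square and rail between 2 and 12 N and contact force between square and stile between 2 and 12 N and angle between the x axis of leg_a and the x axis of rail, either way round below 0.012 rad and angle between the y axis of leg_b and the y axis of stile, either way round below 0.012 rad and angle between leg_a's own z axis and vertical below 0.05 rad and value of joint stile between -0.012 and 0.012 rad and x of leg_a in the frame of rail between 0.072 and 0.078 m and y of leg_a in the frame of rail between 0.008 and 0.014 m), for 0.8 s.
At the end, for the whole second after the job is handed in: The stile stands within 0.012 rad of square with the rail; the square lies flat (tilt under 0.03 rad, within 5 mm of floor height) inside the wooden tray, released and at rest (value of joint stile between -0.012 and 0.012 rad and x of leg_a in the frame of tray between -0.165 and 0.165 m and y of leg_a in the frame of tray between -0.1 and 0.1 m and z of leg_a in the frame of tray between 0.022 and 0.032 m and x of leg_b in the frame of tray between -0.165 and 0.165 m and y of leg_b in the frame of tray between -0.1 and 0.1 m and z of leg_b in the frame of tray between 0.022 and 0.032 m and angle between leg_a's own z axis and vertical below 0.03 rad and linear speed of square below 0.01 m/s and velocity of joint stile below 0.01 rad/s); the robot touches nothing.
It fails at once if the square is pressed on the rail with more than 20 N (contact force between square and rail above 20 N).
It fails at once if the square is pressed on the stile with more than 20 N (contact force between square and stile above 20 N).
It fails at once if the robot itself pushes the stile (contact force between any of the fingers, the arm and stile above 2 N).
It fails at once if a bystander is moved by more than 20 mm (distance of any of screw_box, can, bowl, salt, glue, screwdriver from where it was at the start of the episode above 0.02 m).
It also fails if it takes over 72 s, if anything falls off the work surface, if the arm or the gripper's body presses on something with over 40 N, if the wrist force passes 120 N, or if a joint passes its speed limit or range.

ROBOT

A 6-joint arm with a two-finger parallel gripper is mounted at the origin on the work surface. World frame = base frame: x ahead of the robot, y to its left, z up, the work surface at z = 0. Lengths are in m, angles in rad, forces in N, time in s.
With the tool pointing down it reaches from about 0.2 to 0.875 m from the base axis. Payload 3.4 kg.
Tool frame: the origin (TCP) lies midway between the tips of the shut fingers; the grasp point (between the pads) lies 19 mm behind it; z points along the fingers, y is the line along which they close (so a half turn about z gives the same grasp; the last joint's range is limited). The gripper opens to 94 mm and grips with 3 to 60 N. Pads are 16 mm wide; open, the fingers measure 119 mm over their backs; the gripper's body (75 mm by 177 mm) begins 78 mm behind the grasp point.
Start: joints at [-1.401, 0.276, 1.505, -0, 1.361, -0.121], TCP at [0.165, -0.551, 0.205] pointing down, gripper open.
Joint ranges: [-2.89, 2.89], [-0.75, 2.08], [0.22, 2.7], [-1.18, 4.32], [0.11, 2.71], [-2.7, 2.7]. Speed limits (rad/s): [2.57, 2.57, 3.14, 3.14, 3.14, 3.14].

INTERFACE

Orientations are given as a unit quaternion [x, y, z, w].
In Python, from rig import manip, kinematics, imaging, telemetry gives the robot as it stands. The module is installed in compiled form; this text tells all that it offers. Calls block until the motion is done:
- manip.goto(position, orientation): joint-space move of the TCP to a pose.
- manip.servo_line(position, attitude=None, feed=0.15, guard=None): straight line of the TCP; attitude=None keeps the orientation; feed is the mean speed in m/s. With guard (N) it stops when the force on the tool has changed by that much, and returns True; else False.
- manip.movej(angles): joint-space move.
- manip.let_go() and manip.close_gripper(newtons=None): open the fingers fully, or close them until they stop; newtons is the grip in N (None keeps the last).
- manip.pause(seconds).
- kinematics.solve_ik(position, orientation): joint angles nearest the present ones, or None.
- imaging.snapshot(name): name is "scene" or "top"; returns a dict with "img" (400x640x3 uint8, red, green, blue), "depth" (400x640 float32, m along the optical axis (not along the pixel's ray), 0 where there is no reading), "camera_matrix" (3x3 intrinsics, pixels), "R" (3x3) and "t" (3): a world point X has camera coordinates R X + t. Camera axes: x right, y down, z forward; pixel columns grow to the right and rows downward; lengths in m; the calibration is good to about 2 mm. A picture is of the moment at which its call begins.
A pose or a line that the arm cannot do raises manip.IKError and nothing moves.
- manip.job_done(): hands the job in; it is judged then, once.
Trained networks look in the newest picture that a camera, given by its name, has taken for a name from the list of things; names that differ only in an ending like _2 or _b are one class to them, and where a whole thing is asked for, a point or a joint stands for the part that bears it (a point fixed in the world has none). Each returns a list of dicts, best first, with "p" (0 to 1); they miss things now and then, are a little off and sometimes report something else, mostly with a low value. They report only what shows in the picture. A call takes as long as a camera call.
- imaging.boxes_of(name, camera): "point" ([row, column] as shares, 0 to 1, of the picture: columns of its width, rows of its height, amid what is visible of it).
- imaging.silhouettes(name, camera): "pixels" (400x640 bool, what is visible of it) and "point" ([row, column] as shares, 0 to 1, of the picture: columns of its width, rows of its height, amid what is visible of it).
- imaging.landmark_of(name, camera): "point" ([row, column] as shares, 0 to 1, of the picture: columns of its width, rows of its height: a listed point, or the origin of a listed thing).
Readings, each from a call of its own:
- telemetry.current_clock(): time.
- telemetry.current_qpos(): joint angles.
- telemetry.current_qd(): joint speeds.
- telemetry.current_joint_torque(): joint torques, N m.
- telemetry.current_position(): TCP position.
- telemetry.current_orientation(): TCP orientation.
- telemetry.current_force(): force on the tool from outside, world axes, zero at the start.
- telemetry.current_torque(): the same for the moment, N m.
- telemetry.current_gripper_width(): opening from 0.0 (shut) to 1.0 (fully open).
- telemetry.current_finger_force(): force on a finger pad.
Only numpy, scipy, OpenCV 4.12 (cv2) and the standard library are available. Lean on these libraries where they do the work, as an engineer would, in place of code of your own. Each camera call takes 0.05 s, during which the arm holds its last target. There are 200 camera calls.

## Working session

There is one attempt and no reset: what is moved stays moved. The work goes in short steps, each a Python script; the robot and the scene stay as the last script left them, time stands still between calls to the robot, and variables do not carry over. Pictures are saved under pics/ and viewed, at most 10 in all, crops included, and the job is handed in when it is done.

```bash
mkdir -p pics; ls; cat > h.py <<'E'
import numpy as np, cv2
from rig import manip, kinematics, imaging, telemetry
def world(s,r,c,z=None):
    K,R,t=s["camera_matrix"],s["R"],s["t"]
    ray=np.linalg.inv(K)@np.array([c,r,1.0])
    C=-R.T@t; d=R.T@ray
    if z is None:
        return C+d*s["depth"][int(r),int(c)]
    return C+d*(z-C[2])/d[2]
E
python3 - <<'E'
from h import *
for cam in("top","scene"):
    s=imaging.snapshot(cam); cv2.imwrite(f"pics/{cam}0.png",s["img"][:,:,::-1])
    print(cam,(-s["R"].T@s["t"]).round(3), s["R"].round(2).tolist(), s["camera_matrix"][0,0])
    for n in["leg_a","leg_b","mark","tray","screw_box","stile"]:
        L=imaging.landmark_of(n,cam) 
        for d in L[:2]:
            r,c=d["point"][0]*400,d["point"][1]*640
            print(n,round(d["p"],2),round(r),round(c),world(s,r,c).round(3))
print(telemetry.current_clock())
E
```

```text
pics
top [0.332 0.122 1.509] [[-0.03, -1.0, -0.0], [-1.0, 0.03, -0.09], [0.09, -0.0, -1.0]] 509.66087698645765
leg_a 0.84 180 228 [0.518 0.384 0.045]
leg_a 0.49 188 401 [ 0.481 -0.117  0.03 ]
leg_b 0.84 180 228 [0.518 0.384 0.045]
leg_b 0.49 188 401 [ 0.481 -0.117  0.03 ]
mark 0.56 188 399 [ 0.482 -0.111  0.034]
mark 0.34 260 252 [0.285 0.322 0.026]
tray 0.68 164 245 [0.569 0.34  0.005]
tray 0.41 184 399 [ 0.493 -0.111  0.039]
screw_box 0.69 126 230 [0.682 0.38  0.024]
screw_box 0.3 165 243 [0.567 0.345 0.011]Traceback (most recent call last):
  File "<stdin>", line 6, in <module>
ValueError: it knows: board, bowl, can, glue, leg, mark, salt, screw_box, screwdriver, tray
```

```bash
python3 - <<'E'
from h import *
s=imaging.snapshot("scene"); cv2.imwrite("pics/scene0.png",s["img"][:,:,::-1])
s=imaging.snapshot("top"); im=s["img"][60:340,130:530,::-1]
cv2.imwrite("pics/topc.png",cv2.resize(im,(800,560),interpolation=cv2.INTER_CUBIC))
E
```

```text
(no output)
```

View pics/topc.png

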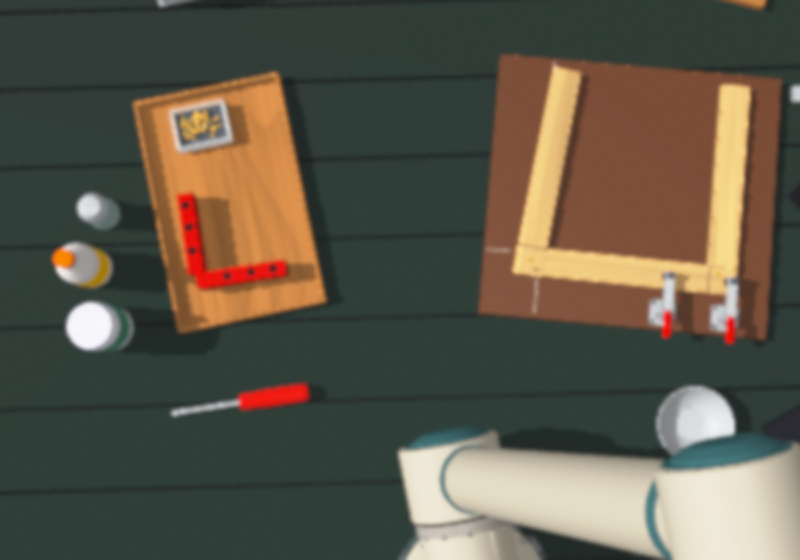

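View pics/scene0.png

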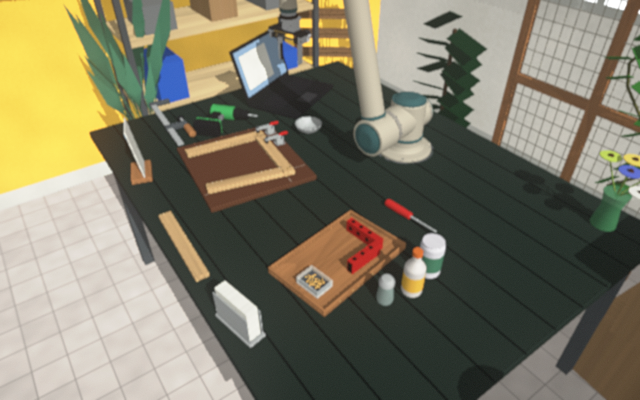

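Both pictures show the square in the tray: heel at about crop (203,285), leg A to the right and leg B upwards. The rail runs to the right from the corner at about crop (548,250), and the stile leans in. The pencil lines are at row 250 and column 536. Next I'll fit these with the calibration.

```bash
cat > meas.py <<'E'
from h import *
from scipy.optimize import minimize
def cloud(s):
    K,R,t=s["camera_matrix"],s["R"],s["t"]
    r,c=np.mgrid[:400,:640]; d=s["depth"]
    P=np.stack([(c-K[0,2])/K[0,0]*d,(r-K[1,2])/K[1,1]*d,d],-1)
    return (P-t)@R
def fit_square(s,x0,zr,lim):
    P=cloud(s); I=s["img"].astype(int)
    m=(I[...,0]>110)&(I[...,1]<70)&(I[...,2]<80)&(abs(P[...,2]-zr)<.012)&(abs(P[...,0]-lim[0])<.14)&(abs(P[...,1]-lim[1])<.14)
    Q=P[m]
    def sd(u,v,w,h): # box [0,w]x[0,h]
        a=abs(u-w/2)-w/2;b=abs(v-h/2)-h/2
        return np.minimum(np.maximum(a,b),0)+np.hypot(np.maximum(a,0),np.maximum(b,0))
    g=np.arange(.003,.14,.003); k=np.arange(.002,.022,.003)
    G=np.array([(a,b) for a in g for b in k]+[(b,a) for a in g for b in k if a>.022])
    from scipy.spatial import cKDTree
    T=cKDTree(Q[:,:2])
    def cost(p):
        c,n=np.cos(p[2]),np.sin(p[2]); d=Q[:,:2]-p[:2]
        u=d[:,0]*c+d[:,1]*n; v=-d[:,0]*n+d[:,1]*c
        o=np.minimum(sd(u,v,.14,.022),sd(u,v,.022,.14))
        W=p[:2]+np.c_[G[:,0]*c-G[:,1]*n,G[:,0]*n+G[:,1]*c]
        return (np.maximum(o,0)**2).mean()+(np.maximum(T.query(W)[0]-.0015,0)**2).mean()
    best=min((minimize(cost,[x0[0],x0[1],x0[2]+e],method="Nelder-Mead",options=dict(xatol=1e-5,fatol=1e-10,maxiter=800,initial_simplex=np.array([x0[0],x0[1],x0[2]+e])+np.vstack([np.zeros(3),np.diag([.01,.01,.1])]))) for e in(-.1,.1)),key=lambda r:r.fun)
    return best.x,best.fun**.5,len(Q),np.median(Q[:,2])
E
python3 - <<'E'
from meas import *
s=imaging.snapshot("top")
crop=lambda x,y:(60+y/2,130+x/2)
h=world(s,*crop(203,285),.048); a=world(s,*crop(287,268),.048)
x0=[h[0],h[1],np.arctan2(a[1]-h[1],a[0]-h[0])]
print("guess",x0); print(fit_square(s,x0,.048,h+[.05,-.05,0]))
P=cloud(s); I=s["img"].astype(int)
# laths: colour + height
m=(I[...,0]>170)&(I[...,1]>140)&(I[...,2]<190)&(abs(P[...,2]-.033)<.008)
rr,cc=np.nonzero(m); sel=(cc>380)&(cc<520)&(rr>80)&(rr<220); print(sel.sum(),np.median(P[m][sel][:,2]))
def edge(pts,axis,binw,hi):  # edge in image by sub-pixel gradient
    pass
g=cv2.GaussianBlur(s["img"],(0,0),.7).astype(float)[...,1]
def edgefit(rows,cols,vert):
    out=[]
    if vert: # stile inner face = right edge, scan columns per row
        for r in rows:
            c=np.arange(*cols(r)); d=np.diff(g[r,c[0]:c[-1]+1]); k=np.argmin(d)
            out.append((r,c[0]+k+.5+(0 if k in(0,len(d)-1) else .5*(d[k-1]-d[k+1])/(d[k-1]-2*d[k]+d[k+1]))))
    else: # rail inner = upper edge, dark->bright going down
        for c in cols:
            r0,r1=rows(c); d=np.diff(g[r0:r1,c]); k=np.argmax(d)
            out.append((r0+k+.5+(0 if k in(0,len(d)-1) else .5*(d[k-1]-d[k+1])/(d[k-1]-2*d[k]+d[k+1])),c))
    W=np.array([world(s,r,c,.033) for r,c in out])[:,:2]
    for _ in range(3):
        q=W.mean(0);u=np.linalg.svd(W-q)[2]; e=(W-q)@u[1]; k=abs(e)<max(.002,2*e.std()) ; W=W[k]
    q=W.mean(0);u=np.linalg.svd(W-q)[2]
    return q,u[0],((W-q)@u[1]).std(),len(W)
# crop: rail inner (556,248)->(700,262)   stile inner (582,75)->(553,240)
ra=edgefit(lambda c:(lambda y:(int(y)-5,int(y)+6))(60+.5*(248+(2*(c-130)-556)*14/144)),range(412,478),False)
st=edgefit(range(105,176),lambda r:(lambda x:(int(x)-5,int(x)+6))(130+.5*(582-29*(2*(r-60)-75)/165)),True)
print("rail",ra,"yaw",np.arctan2(*(ra[1]*np.sign(-ra[1][1]))[::-1])); print("stile",st)
A=np.c_[ra[1],-st[1]]; l=np.linalg.solve(A,st[0]-ra[0]); print("intersection",ra[0]+l[0]*ra[1])
d1=ra[1]*np.sign(-ra[1][1]); d2=st[1]*np.sign(st[1][0]); print("lean",np.pi/2-np.arccos(d1@d2))
for n in["glue","can","salt","mark","board"]:
    for d in imaging.landmark_of(n,"top")[:1]:
        print(n,d["p"],(np.array(d["point"])*[400,640]).round(),world(s,d["point"][0]*400,d["point"][1]*640,.018 if n in("mark","board") else 0).round(3))
    if n=="glue":
        L=imaging.silhouettes(n,"top")
        if L: 
            q=P[L[0]["pixels"]]; q=q[q[:,2]>.06]; print(q[:,:2].min(0),q[:,:2].max(0),q[:,2].max())
# pencil-line mark
print("pencil",world(s,60+249.5/2,130+536/2,.018))
print("t",telemetry.current_clock())
E
```

```text
guess [np.float64(0.4523732245579358), np.float64(0.37442956199937727), np.float64(-1.3993979558072704)]
(array([ 0.44654623,  0.3895526 , -1.43079205]), np.float64(0.0006238473754860113), 662, np.float64(0.048450292439928044))
3859 0.033817105305860906
rail (array([ 0.47826054, -0.24348996]), array([-0.13207003, -0.99124039]), np.float64(0.0003692003323359257), 66) yaw -1.7032533440337723
stile (array([ 0.62227589, -0.15467835]), array([-0.97173821,  0.23606114]), np.float64(0.0002184821883272033), 71)
intersection [ 0.49423774 -0.12357446]
lean 0.10585340617458461
glue 0.89 [194. 179.] [0.487 0.539 0.   ]
[0.331632   0.12228053] [0.51167461 0.56598974] 1.509121731284672
can 0.74 [223. 188.] [0.398 0.512 0.   ]
salt 0.71 [200. 251.] [0.462 0.323 0.   ]
mark 0.86 [187. 397.] [ 0.486 -0.109  0.018]
board 0.85 [184. 401.] [ 0.495 -0.119  0.018]
pencil [ 0.49283325 -0.11101117  0.018     ]
t 0.75
```

```bash
cat >> h.py <<'E'
from scipy.spatial.transform import Rotation as Rn
def quat(yawA,sgn):   # tool down, closing axis (tool y) along sgn*leg A direction
    y=sgn*np.array([np.cos(yawA),np.sin(yawA),0]); z=np.array([0,0,-1.]); x=np.cross(y,z)
    return Rn.from_matrix(np.c_[x,y,z]).as_quat()
E
python3 - <<'E'
from h import *
eA=lambda a:np.array([np.cos(a),np.sin(a)]); eB=lambda a:np.array([-np.sin(a),np.cos(a)])
heel=np.array([.4465,.3896]);ya=-1.4308
g=heel+.065*eB(ya)+.011*eA(ya)
C=np.array([.4945,-.1213]);yc=-1.7033
p2=C+(.035+.011)*eA(yc)+(.015+.065)*eB(yc)
for sg in(1,-1):
    print(sg,*[np.round(q,2) if q is not None else None for q in(kinematics.solve_ik([*g,.027],quat(ya,sg)),kinematics.solve_ik([*p2,.04],quat(yc,sg)))])
sg=1 if abs(kinematics.solve_ik([*g,.2],quat(ya,1))[5])<abs(kinematics.solve_ik([*g,.2],quat(ya,-1))[5]) else -1
print(sg)
manip.let_go(); manip.goto([*g,.2],quat(ya,sg)); manip.servo_line([*g,.06],feed=.15)
print(manip.servo_line([*g,.027],feed=.06,guard=8), telemetry.current_position())
manip.close_gripper(60); print("w",telemetry.current_gripper_width(),telemetry.current_finger_force())
f0=telemetry.current_force()
manip.servo_line([*g,.16],feed=.1); manip.pause(.2)
print(f0,telemetry.current_force(),telemetry.current_torque(),telemetry.current_gripper_width(),telemetry.current_clock())
s=imaging.snapshot("scene"); cv2.imwrite("pics/lift.png",s["img"][:,:,::-1])
E
```

```text
1 [ 0.54  0.51  1.6  -0.    1.03  1.97] [-0.42  0.44  1.7  -0.    1.01  1.28]
-1 [ 0.54  0.51  1.6  -0.    1.03 -1.17] [-0.42  0.44  1.7  -0.    1.01 -1.86]
-1
False [0.51247814 0.38781637 0.02682174]
w 0.22976347726985535 59.95757818222046
[-0.5069025   2.02211799 -1.31765407] [-0.58882271 -0.09751104 -3.94953897] [ 0.17974101 -0.19859056 -0.01550583] 0.23181777786362623 9.025
```

View pics/lift.png

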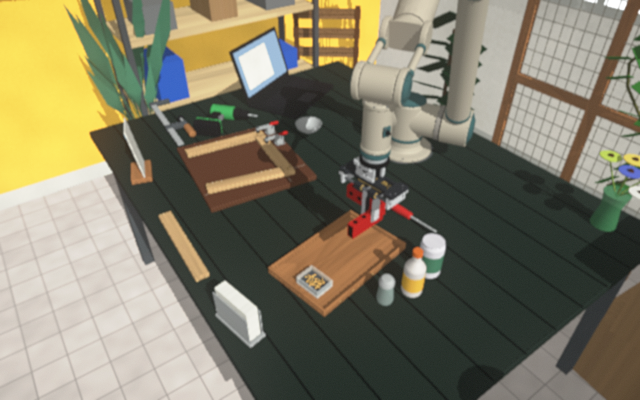

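The square is held: the opening is about 22 mm, the weight shows, and it hangs level at about (370,215). Next is the corner.

```bash
cat >> h.py <<'E'
eA=lambda a:np.array([np.cos(a),np.sin(a)]); eB=lambda a:np.array([-np.sin(a),np.cos(a)])
C=np.array([.4945,-.1213])
def fr(v,yc): v=np.asarray(v)[:2]; return np.array([v@eA(yc),v@eB(yc)])
def tcp(X,Y,yc): return C+(X+.011)*eA(yc)+(Y+.065)*eB(yc)   # heel at X,Y of estimated corner
E
python3 - <<'E'
from meas import *
yc=-1.7033; q=quat(yc,-1); p=tcp(.035,.015,yc)
manip.goto([*p,.16],q)
s=imaging.snapshot("top"); P=cloud(s); I=s["img"].astype(int)
m=(I[...,0]>110)&(I[...,1]<70)&(I[...,2]<80)&(abs(P[...,2]-.181)<.02)&(abs(P[...,0]-p[0])<.15)&(abs(P[...,1]-p[1])<.15)
Q=P[m]; c,*_=np.linalg.lstsq(np.c_[Q-p.tolist().__add__([0]),np.ones(len(Q))][:,[0,1,3]],Q[:,2],rcond=None); print(len(Q),"plane",c)
manip.servo_line([*p,.06],feed=.12); manip.pause(.2)
f=telemetry.current_force(); print(f)
hit=manip.servo_line([*p,.0395],feed=.04,guard=4); manip.pause(.2)
print(hit,telemetry.current_position(),telemetry.current_force(),telemetry.current_torque(),telemetry.current_clock())
E
```

```text
406 plane [ 0.01838942 -0.0067979   0.18136765]
[ 0.63871893 -0.48628072 -3.91274189]
True [ 0.56712929 -0.17722505  0.03894076] [ 0.72828841 -1.46902325  5.60391094] [-0.05046503 -0.20999936  0.02551509] 13.075
```

```bash
cat >> h.py <<'E'
def rd(yc,n=4):
    F=[];T=[]
    for _ in range(n): manip.pause(.03); F.append(telemetry.current_force());T.append(telemetry.current_torque())
    F=np.mean(F,0);T=np.mean(T,0)
    return np.array([*fr(F,yc),F[2],*fr(T,yc),T[2]])
def pos(yc):
    p=np.array(telemetry.current_position()); return np.array([*(fr(p[:2]-C,yc)-[.011,.065])*1000,p[2]*1000])
E
python3 - <<'E'
from h import *
np.set_printoptions(precision=3,suppress=True)
yc=-1.7033; Z=.0408
p=tcp(.035,.015,yc); manip.servo_line([*p,Z],feed=.04); manip.pause(.2)
b=rd(yc,6); print("base",b,pos(yc)); np.save("base.npy",b)
manip.servo_line([*tcp(.035,.006,yc),Z],feed=.04)
print("free",rd(yc)-b)
hit=manip.servo_line([*tcp(.035,-.006,yc),Z],feed=.008,guard=2.0)
print(hit,pos(yc),rd(yc)-b,pos(yc),telemetry.current_clock())
E
```

```text
base [-0.151 -0.075 -3.584  0.23   0.189  0.016] [34.95  14.857 40.604]
free [ 0.042 -0.043  0.014 -0.004  0.005 -0.01 ]
True [34.855 -2.668 40.362] [-0.309  2.876  0.588  0.448 -0.113  0.246] [34.694 -2.782 39.756] 15.4667
```

```bash
python3 - <<'E'
from h import *
np.set_printoptions(precision=3,suppress=True)
yc=-1.7033; Z=.0415; b=np.load("base.npy")
for dy in(.006,-.006):
    q=quat(yc+dy,-1)
    manip.servo_line([*tcp(.035,-.0008,yc),Z],attitude=q,feed=.02)
    b=rd(yc)
    hit=manip.servo_line([*tcp(.035,-.008,yc),Z],feed=.006,guard=3.0)
    r=rd(yc)-b; pp=pos(yc)
    print(dy,hit,pp,r,"cx",((r[5]+(-.065)*r[0])/r[1]+.011)*1e3, "cx0",(r[5]/r[1]+.011)*1e3)
print(telemetry.current_clock())
E
```

```text
0.006 True [34.71  -2.824 40.605] [ 0.505  2.194  0.979  0.463 -0.078  0.021] cx 5.543483920422027 cx0 20.517881515485126
-0.006 True [34.691 -2.278 40.602] [ 0.037  1.86   1.205  0.272 -0.127  0.242] cx 140.00460617052477 cx0 141.28906415951963
17.975
```

```bash
python3 - <<'E'
from h import *
np.set_printoptions(precision=3,suppress=True)
yc=-1.7021; Z=.0413; q=quat(yc,-1)
manip.servo_line([*tcp(.0345,-.0013,yc),Z],attitude=q,feed=.02); manip.pause(.1)
b=rd(yc,6); np.save("base.npy",b); print("base",b,pos(yc))
def show(t):
    r=rd(yc)-b; print(t,pos(yc),r,"cy",(65-1e3*(r[5])/r[0]).round(1),round(telemetry.current_clock(),2)); return r
hit=manip.servo_line([*tcp(.010,-.0013,yc),Z],feed=.02,guard=1.7); show(("touch",hit))
x=pos(yc)[0]/1e3
for xt in (.006,.003):
    if xt<x:
        hit=manip.servo_line([*tcp(xt,-.0013,yc),Z],feed=.015,guard=4); r=show((xt,hit))
        if -r[0]>5: break
E
```

```text
base [-0.004  0.024 -3.472  0.19   0.187 -0.021] [34.384 -1.734 41.061]
('touch', True) [14.273 -2.08  39.919] [ 1.615  0.726  0.759  0.29  -0.443 -0.048] cy 94.5 19.61
(0.006, False) [ 5.67  -1.522 41.265] [ 2.779  1.319 -0.726  0.275 -0.547 -0.157] cy 121.4 20.43
(0.003, False) [ 2.862 -1.369 41.336] [ 2.961  0.483 -0.627  0.28  -0.649 -0.184] cy 127.2 20.91
```

```bash
python3 - <<'E'
from h import *
np.set_printoptions(precision=3,suppress=True)
yc=-1.7021; Z=.0413; b=np.load("base.npy")
def show(t):
    r=rd(yc,3)-b; print(t,pos(yc),r,"cy",(65-1e3*(r[5])/r[0]).round(1),round(telemetry.current_clock(),2)); return r
x=.0025
while x>-.006:
    hit=manip.servo_line([*tcp(x,-.0013,yc),Z],feed=.01,guard=2); r=show((round(x*1e3,1),hit))
    if hit or r[0]>4.3: break
    x-=.0005
E
```

```text
(2.5, False) [ 2.513 -1.286 41.324] [ 3.065  1.425 -0.58   0.266 -0.703 -0.201] cy 130.7 21.26
(2.0, False) [ 1.994 -1.242 41.311] [ 3.162  1.434 -0.482  0.314 -0.742 -0.226] cy 136.4 21.61
(1.5, False) [ 1.474 -1.242 41.299] [ 3.09   1.752 -0.341  0.29  -0.727 -0.225] cy 137.7 21.96
(1.0, False) [ 0.968 -1.279 41.329] [ 3.289  1.608 -0.084  0.332 -0.701 -0.21 ] cy 128.9 22.31
(0.5, False) [ 0.491 -1.274 41.329] [ 3.175  0.93  -0.222  0.337 -0.696 -0.18 ] cy 121.7 22.66
(0.0, False) [-0.06  -1.297 41.283] [ 3.445  1.256 -0.707  0.341 -0.687 -0.188] cy 119.6 23.01
(-0.5, False) [-0.518 -1.281 41.314] [ 3.082  1.374 -0.066  0.341 -0.707 -0.223] cy 137.3 23.36
(-1.0, False) [-0.85  -1.226 41.302] [ 3.936  1.599 -0.719  0.395 -0.891 -0.154] cy 104.2 23.71
(-1.5, False) [-1.107 -1.12  41.335] [ 5.034  1.867 -0.578  0.347 -1.06  -0.033] cy 71.5 24.06
```

```bash
python3 - <<'E'
from h import *
np.set_printoptions(precision=3,suppress=True)
yc=-1.7021; Z=.0413; b=np.load("base.npy")
def show(t):
    r=rd(yc,3)-b; print(t,pos(yc),r,round(telemetry.current_clock(),2)); return r
X=-.0015;Y=-.0021
manip.servo_line([*tcp(X,Y,yc),Z],feed=.006,guard=4); show("start")
while Y>-.0065:
    Y-=.0004
    hit=manip.servo_line([*tcp(X,Y,yc),Z],feed=.006,guard=4); r=show((round(Y*1e3,1),hit))
    if hit or r[1]>6: break
E
```

```text
start [-1.085 -1.865 41.407] [ 5.041  2.038 -0.284  0.398 -0.994 -0.081] 24.44
(-2.5, False) [-1.12  -1.986 41.425] [ 4.486  2.045 -0.27   0.484 -0.979 -0.026] 24.79
(-2.9, False) [-1.219 -2.15  41.454] [ 4.596  2.655 -0.883  0.588 -0.923 -0.028] 25.14
(-3.3, False) [-1.297 -2.261 41.549] [ 4.193  2.992 -1.247  0.607 -0.898  0.06 ] 25.49
(-3.7, False) [-1.357 -2.478 41.583] [ 3.867  3.031 -0.947  0.703 -0.84   0.082] 25.84
(-4.1, False) [-1.414 -2.576 41.64 ] [ 3.305  3.629 -0.618  0.774 -0.757  0.149] 26.19
(-4.5, False) [-1.441 -2.723 41.718] [ 3.493  3.528 -0.988  0.837 -0.706  0.125] 26.54
(-4.9, False) [-1.495 -2.849 41.769] [ 3.341  4.43  -1.736  0.928 -0.685  0.198] 26.89
(-5.3, False) [-1.519 -2.936 41.824] [ 2.959  4.031 -1.346  0.989 -0.62   0.182] 27.24
(-5.7, False) [-1.582 -2.927 41.855] [ 2.225  5.79  -1.763  1.106 -0.629  0.184] 27.59
(-6.1, False) [-1.564 -2.966 41.923] [ 2.699  5.706 -1.558  1.201 -0.59   0.211] 27.94
(-6.5, False) [-1.54  -2.999 42.   ] [ 3.102  6.163 -2.062  1.346 -0.592  0.227] 28.29
```

```bash
python3 - <<'E'
from h import *
np.set_printoptions(precision=3,suppress=True)
yc=-1.7021; Z=.0413; b=np.load("base.npy")
def show(t):
    r=rd(yc,4)-b; print(t,pos(yc),r,np.array(Rn.from_quat(telemetry.current_orientation()).as_matrix()[:,2]),round(telemetry.current_clock(),2)); return r
X=-.0015;Y=-.0068
while X>-.0045:
    X-=.0004
    hit=manip.servo_line([*tcp(X,Y,yc),Z],feed=.006,guard=4); r=show((round(X*1e3,1),hit))
    if hit or r[0]>5.2: break
for i in range(4): manip.pause(.2); show("hold")
m=Rn.from_quat(telemetry.current_orientation()).as_matrix(); print("yaw tool", np.arctan2(-m[1,1],-m[0,1])-yc)
s=imaging.snapshot("top"); im=s["img"][80:230,370:530,::-1]
cv2.imwrite("pics/press.png",cv2.resize(im,None,fx=4,fy=4,interpolation=cv2.INTER_CUBIC))
np.savez("press.npz",**s)
E
```

```text
(-1.9, False) [-1.552 -3.018 42.059] [ 4.001  6.668 -1.951  1.397 -0.687  0.229] [ 0.004 -0.001 -1.   ] 28.68
(-2.3, False) [-1.607 -3.015 42.079] [ 4.287  6.543 -2.09   1.379 -0.855  0.212] [ 0.004 -0.002 -1.   ] 29.06
(-2.7, False) [-1.738 -3.002 42.082] [ 5.016  6.587 -2.971  1.373 -1.002  0.203] [ 0.004 -0.002 -1.   ] 29.44
(-3.1, False) [-1.757 -2.995 42.127] [ 5.695  6.271 -2.351  1.358 -1.191  0.186] [ 0.004 -0.003 -1.   ] 29.82
hold [-1.76  -3.045 42.1  ] [ 5.689  6.417 -2.583  1.33  -1.191  0.18 ] [ 0.004 -0.003 -1.   ] 30.16
hold [-1.794 -3.026 42.07 ] [ 5.648  5.963 -2.456  1.357 -1.186  0.217] [ 0.004 -0.003 -1.   ] 30.49
hold [-1.769 -3.004 42.109] [ 6.048  6.87  -2.74   1.352 -1.187  0.21 ] [ 0.004 -0.003 -1.   ] 30.82
hold [-1.79  -3.024 42.102] [ 6.121  5.848 -2.594  1.365 -1.174  0.215] [ 0.004 -0.003 -1.   ] 31.16
yaw tool 0.0013244913120875612
```

View pics/press.png

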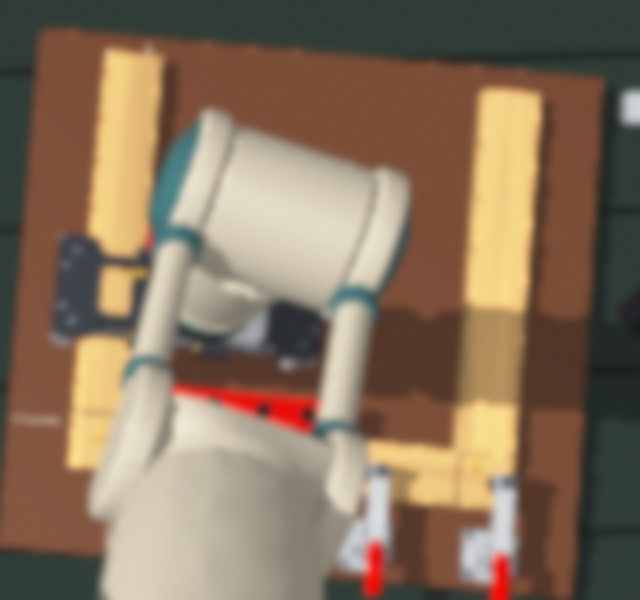

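Forces are about 6 N on each. I'll check the stile angle in the saved picture.

```bash
cat > st.py <<'E'
from h import *
def stile(s,rows,c0,c1,sign,z,yc=-1.7021):
    g=cv2.GaussianBlur(s["img"],(0,0),.7).astype(float)[...,1]; W=[]
    for r in rows:
        c=int(np.interp(r,[rows[0],rows[-1]],[c0,c1])); d=sign*np.diff(g[r,c-5:c+7]); k=int(np.argmax(d))
        if 0<k<len(d)-1: W.append(world(s,r,c-5+k+.5+.5*(d[k-1]-d[k+1])/(d[k-1]-2*d[k]+d[k+1]),z)[:2])
    W=np.array(W); F=np.c_[(W-C)@eA(yc),(W-C)@eB(yc)]
    for _ in range(4):
        k=np.polyfit(F[:,1],F[:,0],1); e=F[:,0]-np.polyval(k,F[:,1]); F=F[abs(e)<max(.0008,2*e.std())]
    return k[0],k[1]*1e3,e.std()*1e3,len(F)
E
python3 - <<'E'
from st import *
s=np.load("press.npz")
print("inner",stile(s,range(96,136),370+163/4,370+155/4,-1,.033))
print("outer bottom",stile(s,list(range(97,137)),370+104/4,370+91/4,1,.018))
print("outer bottom all",stile(s,list(range(97,137))+list(range(167,192)),370+104/4,370+70/4,1,.018))
print("right stile outer", stile(s,list(range(106,150)),370+542/4,370+530/4,-1,.033))
E
```

```text
inner (np.float64(0.01921604984150249), np.float64(-4.159031402125691), np.float64(0.501866638174053), 38)
outer bottom (np.float64(6.981188585621844e-05), np.float64(-41.31290910934344), np.float64(0.2757255120901832), 40)
outer bottom all (np.float64(0.001140008655775476), np.float64(-41.53907015538283), np.float64(0.26483774159062917), 65)
right stile outer (np.float64(0.00325734269679526), np.float64(279.80209941143204), np.float64(0.33507621753055633), 44)
```

```bash
python3 - <<'E'
from meas import *
s=dict(np.load("press.npz")); P=cloud(s); I=s["img"].astype(int); yc=-1.7021
m=(I[...,0]>110)&(I[...,1]<70)&(I[...,2]<80)&(abs(P[...,2]-.06)<.02)
Q=P[m]; F=np.c_[(Q[:,:2]-C)@eA(yc),(Q[:,:2]-C)@eB(yc)]; k=(F[:,0]<.16)&(F[:,0]>-.02)&(F[:,1]>-.02)&(F[:,1]<.16)
F,z=F[k],Q[k,2]; A=F[:,1]<.03; B=F[:,1]>.1
print(A.sum(),B.sum(),np.median(z[A]),F[A].mean(0),F[A,1].min(),F[A,1].max(),np.median(z[B]) if B.any() else 0,F[B].mean(0) if B.any() else 0)
E
```

```text
117 0 0.06323972423108785 [0.09267482 0.01257854] -0.0011918898247203463 0.0199526873575594 0 0
```

```bash
python3 - <<'E'
from st import *
yc=-1.7021
manip.servo_line([*tcp(.012,.010,yc),.0425],feed=.03)
p=tcp(.012,.010,yc); manip.servo_line([*p,.17],feed=.12)
ya=-1.4308; heel=np.array([.4465,.3896]); g=heel+.065*eB(ya)+.011*eA(ya)
manip.goto([*g,.17],quat(ya,-1))
s=imaging.snapshot("top"); np.savez("after.npz",**s)
print("inner",stile(s,range(96,176),370+163/4,370+140/4,-1,.033)); print("outer",stile(s,range(97,192),370+104/4,370+70/4,1,.018))
cv2.imwrite("pics/after.png",cv2.resize(s["img"][60:340,130:530,::-1],(800,560),interpolation=cv2.INTER_CUBIC))
print(telemetry.current_clock())
E
```

```text
inner (np.float64(0.0013592868850619195), np.float64(0.10591815496320083), np.float64(0.3658775257780063), 80)
outer (np.float64(0.0005016614546008061), np.float64(-41.44829392920647), np.float64(0.2858406803726254), 93)
35.3333
```

View pics/after.png

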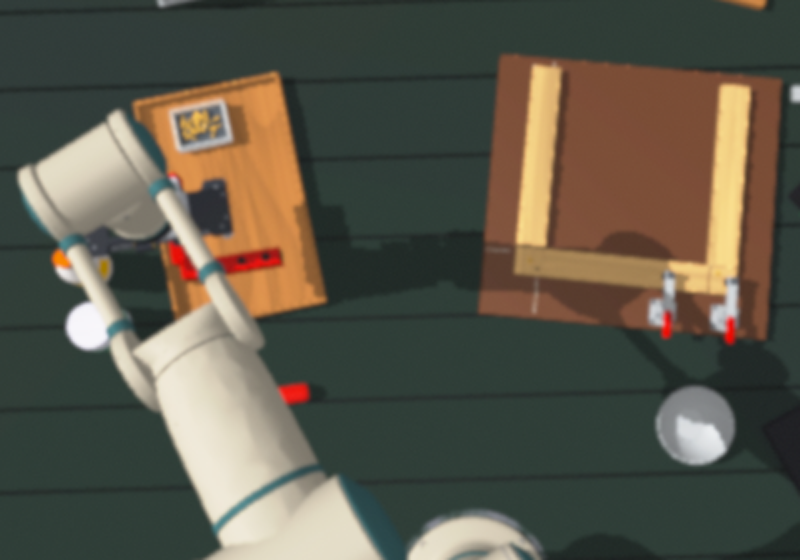

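The stile (crop 530–560, rows 65–250) is now square to about 1 mrad, and its inner face is flush near x = 0. Now I'll lay the square back.

```bash
python3 - <<'E'
from meas import *
ya=-1.4308; heel=np.array([.4465,.3896]); g=heel+.065*eB(ya)+.011*eA(ya)
manip.servo_line([*g,.05],feed=.1)
hit=manip.servo_line([*g,.0262],feed=.02,guard=3); print(hit,telemetry.current_position(),telemetry.current_force())
manip.let_go(); manip.pause(.3)
manip.servo_line([*g,.2],feed=.12)
manip.movej([-1.401,.276,1.505,0,1.361,-.121])
s=imaging.snapshot("top"); print(fit_square(s,[.4465,.3896,ya],.048,np.array([.4965,.3396,0])))
from st import stile
print("inner",stile(s,range(96,176),370+163/4,370+140/4,-1,.033),telemetry.current_clock())
cv2.imwrite("pics/end.png",cv2.resize(s["img"][60:340,130:530,::-1],(800,560),interpolation=cv2.INTER_CUBIC))
E
```

```text
True [0.51232144 0.38771682 0.02695643] [-0.25151436  0.2998642   5.48062305]
(array([ 0.4468944 ,  0.38407568, -1.4266537 ]), np.float64(0.0005721450633722768), 655, np.float64(0.04862495874455046))
inner (np.float64(0.0010865745714460097), np.float64(0.16222955574261394), np.float64(0.3516302841806493), 80) 44.3833
```

View pics/end.png

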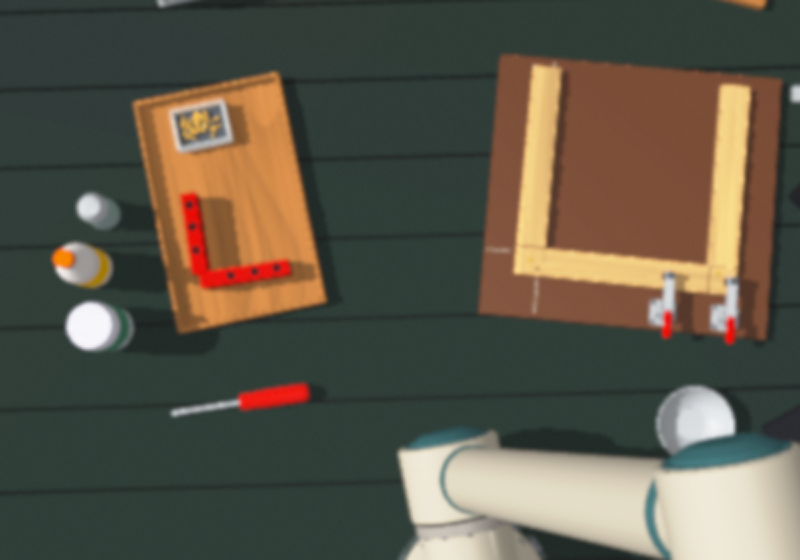

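The square lies flat in the tray (heel at about crop (203,285)), the stile is square, and the bystanders haven't moved.

```bash
python3 -c "
from rig import manip
print(manip.job_done())"
```

```text
the job is handed in; nothing more can be done
None
```

The job is handed in at about 44 s of the 72 s: the square was held at about 6 N on rail and stile for over a second, the camera puts the stile about 1 mrad off square, and the square is back flat in the tray and released; the judge's verdict was not shown.

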